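# Turn the jam carousel to its card

## Task

At the breakfast buffet, turn the jam carousel by gently pushing the posts on its rim with the fingertips, either way round, until the orange marmalade jar stands squarely behind the orange card at the front of the board. Do not touch the jars or the centre knob, keep every jar upright in its compartment, leave the other things on the counter alone, and finish with the hand clear and the carousel at rest.

Things in the scene. Friction and masses are not known exactly. Their poses are not given: they have to be found in the camera images.
- board: Fixed very dark wooden board, 360 x 300 x 20 mm. Origin on its underside (counter height) under the carousel's axis; its -x axis points to its front, +z up. On that axis stands the card holder: light wooden block 62 mm wide, 22 mm high, with a white card 85 mm wide with an orange patch, leaning back; block and card lie 165 to 197 mm from the carousel's axis, card top 95 mm above the counter.
- serving_spot (a point): Point at tray height (42 mm above the counter) on the line from the carousel's axis to the card, 90 mm from the axis: where the jar that faces the card stands. Fixed to the board.
- carousel (a joint): Angle of the carousel about its vertical axis, rad; 0 as it stands at the start, growing counter-clockwise seen from above; it turns without end either way, has no detents, and stays where it is left (damped bearing: friction 0.1 N m plus 0.25 N m per rad/s, so 1 to 3 N at a rim post turns it; it hardly coasts).
- hub (a point): Centre of the carousel's tray surface, on its axis, 42 mm above the counter. The carousel is a round brown wooden tray, 300 mm diameter, 16 mm thick, its top 42 mm above the counter, with a chrome band, five chrome posts around its rim and thin wire dividers (4 mm wires, 14 and 32 mm above the tray) running from the centre to each post, making five compartments with one jar in each. The +z axis is up; the x and y axes turn with the tray.
- centre_knob: Chrome column (20 mm diameter) with a ball (30 mm diameter) in the middle of the tray, turning with it; its origin is at the foot, at tray height; its top is 86 mm above the tray. Not to be touched: the carousel is turned at its rim.
- post0 (a point): Top of a rim post of the carousel, 99 mm above the counter, 140 mm from the axis. Each post is upright and round, 14 mm diameter, with an 18 mm ball at its top, standing 57 mm above the tray; the five posts are 72 degrees apart, midway between jars. Pushing a post sideways along the rim turns the carousel.
- post1 (a point): Top of another rim post, like post0, 72 degrees counter-clockwise from it seen from above.
- post2 (a point): Top of another rim post, like post0, 144 degrees counter-clockwise from it seen from above.
- post3 (a point): Top of another rim post, like post0, 216 degrees counter-clockwise from it seen from above.
- post4 (a point): Top of another rim post, like post0, 288 degrees counter-clockwise from it seen from above.
- jar_orange: The orange jar, with an orange lid (marmalade): the one that must face the card. Loose, closed, 56 mm diameter, 74 mm high, about 0.2 kg, standing in one of the carousel's compartments with its axis about 90 mm from the carousel's axis. Origin at the centre of its underside, +z up.
- jar_red: Jar, dark red with a red lid. Loose, closed, 56 mm diameter, 74 mm high, about 0.2 kg, standing in one of the carousel's compartments with its axis about 90 mm from the carousel's axis. Origin at the centre of its underside, +z up.
- jar_purple: Jar, dark purple with a purple lid. Loose, closed, 56 mm diameter, 74 mm high, about 0.2 kg, standing in one of the carousel's compartments with its axis about 90 mm from the carousel's axis. Origin at the centre of its underside, +z up.
- jar_green: Jar, green with a green lid. Loose, closed, 56 mm diameter, 74 mm high, about 0.2 kg, standing in one of the carousel's compartments with its axis about 90 mm from the carousel's axis. Origin at the centre of its underside, +z up.
- jar_white: Jar, cream with a white lid. Loose, closed, 56 mm diameter, 74 mm high, about 0.2 kg, standing in one of the carousel's compartments with its axis about 90 mm from the carousel's axis. Origin at the centre of its underside, +z up.
- milk_jug: Loose steel milk jug, 74 mm diameter, 95 mm high, handle at its +y side; origin at the centre of its underside. Stands beside the board; leave alone.
- cup: Loose white coffee cup, 84 mm diameter, 66 mm high, handle at its +y side; origin at the centre of its underside. Leave alone.
- sugar_pot: Loose blue lidded sugar pot, 86 mm diameter, 98 mm high; origin at the centre of its underside. Leave alone.
- water_bottle: Loose green glass bottle, 60 mm diameter, 200 mm high; origin at the centre of its underside. Leave alone.
Things that resemble listed ones, but are neither listed nor needed, are in the scene too. There is more than one size of the jar_purple; the job needs the smallest.

How it is judged:
By the outcome, as a careful person would: the job done as asked, in the order asked, and still so for the second after the job is handed in, with the robot touching nothing.
It also fails if it takes over 54 s, if anything falls off the work surface, if the arm or the gripper's body presses on something with over 40 N, if the wrist force passes 120 N, or if a joint passes its speed limit or range.

## Robot

A 6-joint arm with a two-finger parallel gripper is mounted at the origin on the work surface. World frame = base frame: x ahead of the robot, y to its left, z up, the work surface at z = 0. Lengths are in m, angles in rad, forces in N, time in s.
With the tool pointing down it reaches from about 0.25 to 0.725 m from the base axis. Payload 4 kg.
Tool frame: the origin (TCP) lies at the very end of the fingers, on their centre line; the grasp point (between the pads) lies 19 mm behind it; x points along the fingers, y is the direction in which the jaws open and shut, and the axes are right-handed (so a half turn about x gives the same grasp; the last joint's range is limited). The gripper opens to 85 mm and grips with 20 to 120 N. Pads are 22 mm wide; open, the fingers measure 114 mm over their backs; the gripper's body (76 mm by 85 mm) begins 54 mm behind the grasp point. The pads swing forward as they close: fully open they stand 13 mm farther back than shut.
Start: joints at [1.21, 0.241, 0.005, 1.335, 0, 1.571], TCP at [0.177, 0.468, 0.231] pointing down, gripper open.
Joint ranges: [-2.72, 2.72], [-1.05, 1.87], [-1.09, 1.28], [-1.99, 2.15], [-1.42, 1.44], [-3.14, 3.14]. Speed limits (rad/s): [2.79, 2.79, 3.14, 3.14, 3.14, 3.14].

## Interface

Orientations are given as [roll, pitch, yaw] about the fixed x, y, z axes, in that order (R = Rz(yaw) Ry(pitch) Rx(roll)).
In Python, from rig import arm gives the robot as it stands. The module is installed in compiled form; this text tells all that it offers.
- The arm moves only by the tool apply_moves, never from a script. Its argument "plan" is text: rows parted by semicolons, each of 5 numbers parted by spaces: the finger opening in cm, from 0 to 8.54, then the shift along the tool's x, y, z in cm, then the turn about the tool's x in rad. A call has 1 to 20 rows; each row is the pose to reach, as a shift and turn from the pose commanded when the call began, along the tool's axes at that moment; what a row does not reach only later rows make up. A row lasts 1/12 s, in which the tool goes at most 41.7 mm and 7.16 degrees, less where a joint would pass 70% of its speed; a pose out of reach is approached as far as the arm can. A call with a gripper value outside its range is refused whole. The fingers move at their own pace and stop on an object; the grip force is fixed at half the most. Time passes only in rows, so rows that repeat a pose let the fingers close. It gives the time, the measured TCP pose, the force and the opening at its end, in the units of the state.
- arm.get_obs(): the state, without advancing time (a new reading comes with each control period).
- arm.get_image(name): name is "scene" or "top" or "wrist"; returns (picture, depth): 384x512x3 uint8, blue, green, red; 384x512 float32, m along the optical axis (not along the pixel's ray), 0 where there is no reading.
- arm.camera_params(name): a dict with "camera_matrix" (3x3 intrinsics, pixels), "R" (3x3) and "t" (3): a world point X has camera coordinates R X + t. Camera axes: x right, y down, z forward; pixel columns grow to the right and rows downward; lengths in m; the calibration is good to about 2 mm. The wrist camera is an equidistant fisheye: a pixel r from the principal point sees the ray r / f radians off the axis. A picture is of the moment at which its call begins: read the wrist's pose just before it. camera_params takes no time and is no camera call; for the wrist camera it gives the pose at the moment of the call.
- arm.job_done(): hands the job in, once; it reports no verdict.
Trained networks look in the newest picture that a camera, given by its name, has taken for a name from the list of things; names that differ only in an ending like _2 or _b are one class to them, and where a whole thing is asked for, a point or a joint stands for the part that bears it (a point fixed in the world has none). Each returns a list of dicts, best first, with "conf" (0 to 1); they miss things now and then, are a little off and sometimes report something else, mostly with a low value. They report only what shows in the picture. A call takes as long as a camera call. They do not tell look-alikes from the thing itself.
- arm.recognise(camera, name): "extent" ([left, top, right, bottom] in pixels, round what is visible of it).
- arm.regions_of(camera, name): "mask" (384x512 bool, what is visible of it) and "extent" ([left, top, right, bottom] in pixels, round what is visible of it).
The state is a dict: "time_s": time; "qpos": joint angles; "qvel": joint speeds; "joint_torque": joint torques, N m; "position": TCP position; "eef_rot": TCP orientation; "force": force on the tool from outside, world axes, zero at the start; "wrist_torque": the same for the moment, N m; "gripper_width": finger opening in m.
Only numpy, scipy, OpenCV 4.12 (cv2) and the standard library are available. Lean on these libraries where they do the work, as an engineer would, in place of code of your own. Each camera call takes 0.05 s, during which the arm holds its last target.

## Working session

There is one attempt and no reset: what is moved stays moved. The work goes in short steps, Python scripts to look and compute and a tool call to move; the robot and the scene stay as the last step left them, time stands still between calls to the robot, and variables do not carry over. Pictures are saved under pics/ and viewed, and the job is handed in when it is done.

Besides the shell and the picture viewer there is one more tool, called after "Emit:" by a JSON object that holds its "fn" and its "kwargs", one argument or row to a line. apply_moves: Moves the arm, as the interface text tells. Its arguments: {"type":"object","properties":{"plan":{"type":"string"}},"required":["plan"]}

```bash
mkdir -p pics; python3 - <<'E'
from rig import arm
import cv2,numpy as np
o=arm.get_obs();print(o['time_s'],o['position'],o['eef_rot'],o['gripper_width'])
for n in('scene','top'):
    p,d=arm.get_image(n);cv2.imwrite(f'pics/{n}0.png',p);np.savez(f'{n}0.npz',p=p,d=d)
    c=arm.camera_params(n);print(n,c)
E
```

```text
0.0 [0.17628767 0.46721309 0.23041452] [-1.57317696  1.56869465 -1.93398993] 0.0854129676348337
scene {'camera_matrix': array([[441.52984185,   0.        , 250.87861765],
       [  0.        , 441.52984185, 191.9047315 ],
       [  0.        ,   0.        ,   1.        ]]), 'R': array([[-0.44060575,  0.89767692, -0.00653639],
       [ 0.63184447,  0.30493882, -0.71259026],
       [-0.63768263, -0.31810134, -0.70154999]]), 't': array([ 0.24660459, -0.31540135,  2.01806084])}
top {'camera_matrix': array([[362.60747288,   0.        , 253.03478328],
       [  0.        , 362.60747288, 187.69708295],
       [  0.        ,   0.        ,   1.        ]]), 'R': array([[-0.01123499, -0.99982612,  0.01488278],
       [-0.99563342,  0.00980602, -0.09283285],
       [ 0.09267077, -0.01586077, -0.99557047]]), 't': array([-0.00308161,  0.56716441,  1.32491305])}
```

View pics/scene0.png

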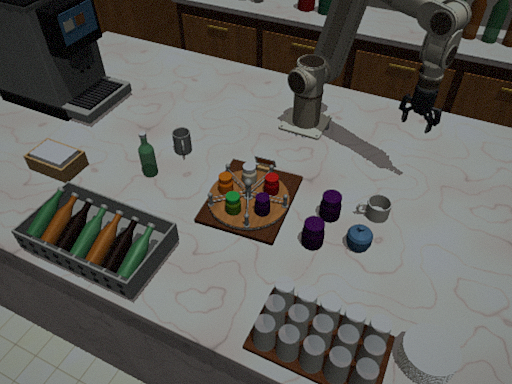

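View pics/top0.png

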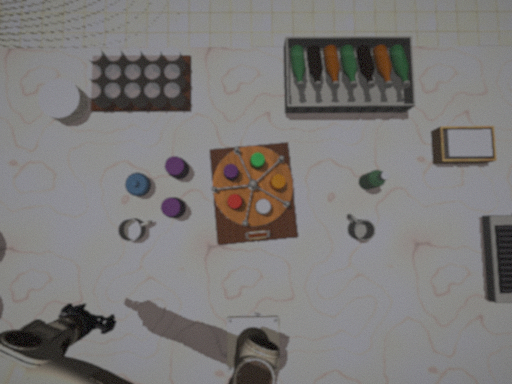

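```bash
cat > h.py <<'E'
import numpy as np,cv2
from rig import arm
def back(c,u,v,z):
    K=c['camera_matrix'];r=np.array([(u-K[0,2])/K[0,0],(v-K[1,2])/K[1,1],1.])
    o=-c['R'].T@c['t'];w=c['R'].T@r
    return o+w*(z-o[2])/w[2]
def proj(c,X):
    K=c['camera_matrix'];q=c['R']@np.asarray(X)+c['t'];q=K@q;return q[:2]/q[2]
def cen(m):
    v,u=np.nonzero(m);return u.mean(),v.mean()
E
python3 - <<'E'
from h import *
p,d=arm.get_image('top')
c=arm.camera_params('top')
for n,z in [('jar_orange',.116),('jar_red',.116),('jar_purple',.116),('jar_green',.116),('jar_white',.116),('hub',.042),('board',.02),('post0',.09),('centre_knob',.128),('milk_jug',.095),('cup',.066),('sugar_pot',.098),('water_bottle',.2)]:
    for r in arm.regions_of('top',n)[:6]:
        if r['conf']<.3: continue
        e=r['extent'];m=r['mask']
        h,w=np.nonzero(m)[0].size,0
        print(n,round(r['conf'],2),np.round(e),h,np.round(back(c,*cen(m),z),3)[:2])
        if n=='board': np.save('bm.npy',m)
print(arm.get_obs()['time_s'])
cv2.imwrite('pics/crop.png',cv2.resize(p[135:250,200:310],None,fx=5,fy=5,interpolation=cv2.INTER_CUBIC))
E
```

```text
jar_orange 0.71 [270. 174. 286. 195.] 204 [ 0.578 -0.094]
jar_orange 0.48 [250. 180. 260. 189.] 83 [ 0.572 -0.007]
jar_red 0.55 [228. 194. 244. 207.] 184 [0.513 0.056]
jar_red 0.44 [272. 172. 286. 190.] 193 [ 0.579 -0.094]
jar_purple 0.77 [159. 198. 190. 219.] 403 [0.494 0.265]
jar_purple 0.62 [166. 156. 189. 181.] 422 [0.632 0.255]
jar_purple 0.57 [223. 167. 239. 182.] 182 [0.614 0.068]
jar_purple 0.49 [213. 145. 294. 228.] 4282 [ 0.566 -0.007]
jar_white 0.75 [259. 198. 270. 216.] 187 [ 0.494 -0.042]
hub 0.75 [211. 145. 295. 223.] 4362 [ 0.573 -0.007]
board 0.98 [210. 142. 300. 244.] 2468 [ 0.488 -0.014]
post0 0.65 [211. 145. 294. 228.] 4041 [ 0.568 -0.006]
centre_knob 0.59 [251. 182. 260. 192.] 69 [ 0.572 -0.007]
milk_jug 0.69 [349. 215. 378. 238.] 465 [ 0.414 -0.386]
milk_jug 0.67 [210. 146. 296. 224.] 4150 [ 0.567 -0.006]
cup 0.57 [118. 218. 150. 244.] 604 [0.421 0.424]
sugar_pot 0.83 [124. 172. 152. 196.] 479 [0.578 0.396]
sugar_pot 0.39 [272. 175. 285. 192.] 211 [ 0.58  -0.095]
sugar_pot 0.37 [209. 149. 294. 226.] 4334 [ 0.569 -0.007]
water_bottle 0.7 [360. 170. 389. 189.] 429 [ 0.576 -0.4  ]
0.8
```

View pics/crop.png

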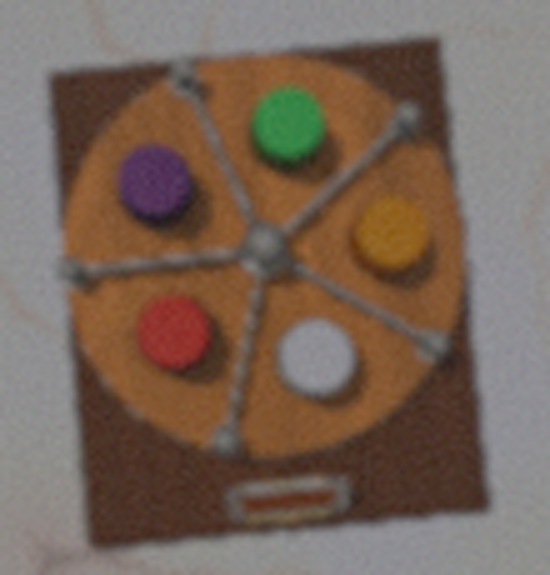

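```bash
python3 - <<'E'
from h import *
c=arm.camera_params('top')
f=lambda u,v,z:back(c,200+(u+.5)/5-.5,135+(v+.5)/5-.5,z)[:2]
P=np.array([f(*q,.090) for q in [(184,78),(408,120),(432,343),(226,438),(75,271)]])
A=np.c_[2*P,np.ones(5)];s=np.linalg.lstsq(A,(P**2).sum(1),rcond=None)[0];h=s[:2]
print('hub',h,'r',np.sqrt(s[2]+h@h));print(P.round(3),np.degrees(np.arctan2(*(P-h).T[::-1])))
print('knob',f(265,250,.113))
for n,q in dict(o=(391,234),w=(318,357),r=(175,332),p=(156,183),g=(289,125)).items():
    x=f(*q,.116);print(n,x,np.linalg.norm(x-h),np.degrees(np.arctan2(*(x-h)[::-1])))
B=np.array([f(*q,.02) for q in [(95,547),(490,507),(438,40),(52,75)]])
print(B, np.linalg.norm(np.diff(B,axis=0),axis=1))
for a,b in[(3,0),(2,1)]: print(np.degrees(np.arctan2(*(B[b]-B[a])[::-1])))
for a,b in[(0,1),(3,2)]: print(np.degrees(np.arctan2(*(B[b]-B[a])[::-1]))-90)
x=f(290,497,.08);print('card',x,np.linalg.norm(x-h),np.degrees(np.arctan2(*(x-h)[::-1])))
E
```

```text
hub [ 0.57348757 -0.00738912] r 0.1364843445530252
[[ 0.697  0.05 ]
 [ 0.665 -0.11 ]
 [ 0.505 -0.124]
 [ 0.44   0.022]
 [ 0.559  0.128]] [  24.99198129  -48.34970215 -120.42680077  167.50296551   96.26647088]
knob [ 0.56990854 -0.00628668]
o [ 0.57996631 -0.09426128] 0.08711341536794884 -85.734903175428
w [ 0.49474821 -0.04212973] 0.08606275223605368 -156.1924332951112
r [0.51311133 0.0567482 ] 0.0880845382788669 133.2698436309622
p [0.6173478  0.06932263] 0.08836521848689333 60.24107928065348
g [ 0.65749578 -0.02404402] 0.08564324501424948 -11.213670813579661
[[ 0.3605371   0.1201069 ]
 [ 0.38633302 -0.17227773]
 [ 0.73823909 -0.14071726]
 [ 0.71371681  0.15166749]] [0.29352036 0.35331847 0.29341128]
-174.8935402630295
-174.87517536752858
-174.9580789323319
-175.20582975357712
card [ 0.39748987 -0.02250683] 0.1766457905184668 -175.09050261900552
```

```bash
cat >> h.py <<'E'
from scipy.spatial.transform import Rotation as Ro
def tool():
    o=arm.get_obs();return np.array(o['position']),Ro.from_euler('xyz',o['eef_rot']).as_matrix(),o
def shift(X):
    p,R,o=tool();return (R.T@(np.asarray(X)-p)*100).round(2)
E
python3 - <<'E'
from h import *
p,R,o=tool();print(p,R.round(3),o['qpos'])
d=np.load('top0.npz')['d'];c=arm.camera_params('top')
for u,v in[(257,160),(278,182),(264,207),(200,230),(252,150),(230,235)]:
    q=d[v-1:v+2,u-1:u+2];z=np.median(q);K=c['camera_matrix']
    X=c['R'].T@(np.array([(u-K[0,2])/K[0,0]*z,(v-K[1,2])/K[1,1]*z,z])-c['t']);print(X.round(3))
p,d=arm.get_image('scene');cv2.imwrite('pics/sc.png',cv2.resize(p[145:250,190:310],None,fx=6,fy=6,interpolation=cv2.INTER_CUBIC))
E
```

```text
[0.17650236 0.4678235  0.23134418] [[-0.     0.353  0.936]
 [ 0.     0.936 -0.353]
 [-1.     0.    -0.   ]] [1.21000564e+00 2.40558505e-01 5.04436823e-03 1.33522379e+00
 3.13746024e-05 1.57078035e+00]
[ 0.656 -0.023  0.115]
[ 0.578 -0.095  0.116]
[ 0.491 -0.045  0.116]
[ 0.412  0.192 -0.002]
[ 0.707 -0.007  0.042]
[0.393 0.078 0.02 ]
```

View pics/sc.png

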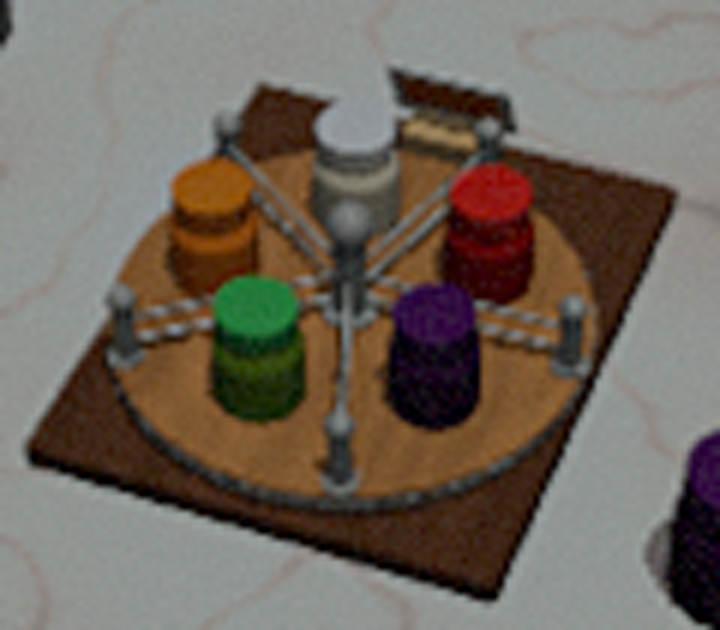

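```bash
python3 - <<'E'
from h import *
c=arm.camera_params('scene')
f=lambda u,v,z:back(c,190+(u+.5)/6-.5,145+(v+.5)/6-.5,z)[:2]
P=np.array([f(*q,.090) for q in [(228,126),(489,132),(122,297),(573,307),(339,420)]])
A=np.c_[2*P,np.ones(5)];s=np.linalg.lstsq(A,(P**2).sum(1),rcond=None)[0];h=s[:2]
print('hub',h,'r',np.sqrt(s[2]+h@h));print(P.round(3),np.degrees(np.arctan2(*(P-h).T[::-1])))
E
```

```text
hub [ 0.57198003 -0.00520037] r 0.13884429622281946
[[ 0.503 -0.125]
 [ 0.437  0.025]
 [ 0.666 -0.109]
 [ 0.557  0.134]
 [ 0.698  0.05 ]] [-119.74784474  167.20429045  -47.99815175   95.94219843   23.82854085]
```

Emit:
{"fn": "apply_moves", "kwargs": {
  "plan": "4 0 -2 2.5 -0.01; 4 0 -4 5 -0.02; 4 0 -6 7.5 -0.03; 4 0 -8 10 -0.04; 4 0 -10 12.5 -0.05; 4 0 -12 15 -0.06; 4 0 -14 17.5 -0.07; 4 0 -16.5 20 -0.08; 4 0 -18.5 22.5 -0.09; 4 0 -20.5 25 -0.1; 4 0 -22.5 27.5 -0.11; 4 0 -24.5 30 -0.12; 4 0 -26.5 32.5 -0.13; 4 0 -28.5 35 -0.14; 4 0 -30.5 37.5 -0.15; 4 0 -31.5 39 -0.152; 4 0 -32.5 39.95 -0.152; 4 0 -32.5 39.95 -0.152; 4 0 -32.5 39.95 -0.152; 4 0 -32.5 39.95 -0.152"
}}

```text
time_s: 2.52
position: [0.4352, 0.0231, 0.2313]
eef_rot: [2.713, 1.57, 2.505]
force: [-0.2, 0.1, -0.0]
gripper_width: 0.0401
```

```bash
python3 - <<'E'
from h import *
p,R,o=tool();print(o['time_s'],p,R.round(3),o['qpos'],o['gripper_width'],shift([.4355,.023,.07]))
w,d=arm.get_image('wrist');cv2.imwrite('pics/w1.png',w)
w,d=arm.get_image('top');cv2.imwrite('pics/t1.png',cv2.resize(w[135:260,200:310],None,fx=5,fy=5,interpolation=cv2.INTER_CUBIC))
c=arm.camera_params('wrist');print(c)
E
```

```text
2.5167 [0.43516742 0.02305322 0.23126628] [[-0.     0.207  0.978]
 [ 0.     0.978 -0.207]
 [-1.     0.    -0.   ]] [ 5.26841998e-02  1.13923796e-01 -1.50669487e-01  1.30662407e+00
  3.47247769e-04  2.61386910e-01] 0.04009088132802797 [16.13 -0.    0.04]
{'camera_matrix': array([[297.31863964,   0.        , 257.55782136],
       [  0.        , 297.31863964, 193.65233491],
       [  0.        ,   0.        ,   1.        ]]), 'R': array([[ 2.05128089e-01,  9.78735060e-01,  3.86475830e-04],
       [ 9.33150714e-01, -1.95693374e-01,  3.01552398e-01],
       [ 2.95215535e-01, -6.14962271e-02, -9.53449528e-01]]), 't': array([-0.11274777, -0.44016632,  0.25379882])}
```

View pics/w1.png

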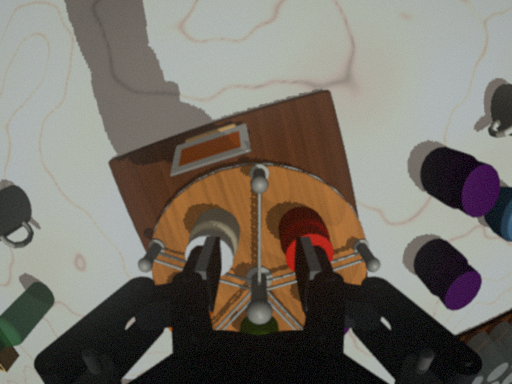

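```bash
cat >> h.py <<'E'
def wback(c,u,v,z):
    K=c['camera_matrix'];a=(u-K[0,2])/K[0,0];b=(v-K[1,2])/K[1,1];t=np.hypot(a,b)
    r=np.array([a/t*np.sin(t),b/t*np.sin(t),np.cos(t)])
    o=-c['R'].T@c['t'];w=c['R'].T@r
    return o+w*(z-o[2])/w[2]
E
python3 - <<'E'
from h import *
w=cv2.imread('pics/w1.png');c=arm.camera_params('wrist')
cv2.imwrite('pics/w1c.png',cv2.resize(w[110:280,130:390],None,fx=3,fy=3,interpolation=cv2.INTER_CUBIC))
for q in[(260,174),(150,262),(372,260)]: print(wback(c,*q,.09))
print(wback(c,211,151,.02))
E
```

```text
[0.4277294  0.02797505 0.09      ]
[ 0.5029261  -0.11779984  0.09      ]
[0.5538065  0.13529226 0.09      ]
[ 0.40400288 -0.02726054  0.02      ]
```

View pics/w1c.png

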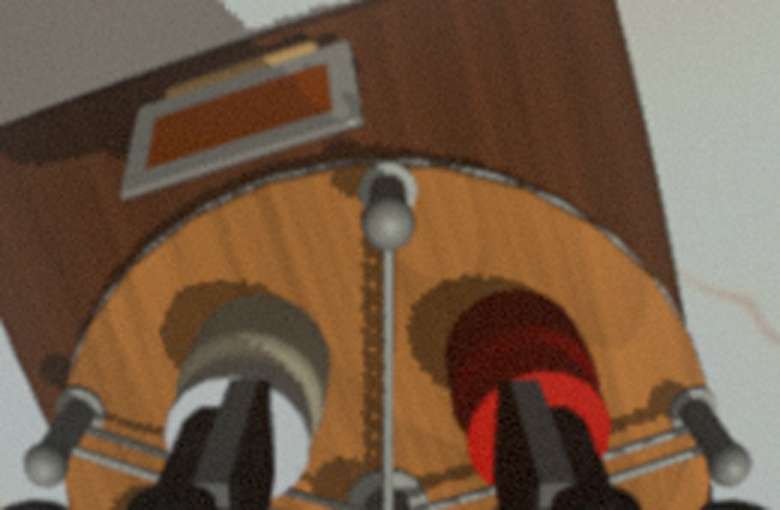

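```bash
python3 - <<'E'
from h import *
c=arm.camera_params('wrist')
P=[]
for q in[(259.3,184),(145,264),(374,265)]: P.append(wback(c,*q,.09)[:2]);print(P[-1])
P=np.array(P)
A=np.c_[2*P,np.ones(3)];s=np.linalg.solve(A,(P**2).sum(1));h=s[:2]
print(h,np.sqrt(s[2]+h@h),np.degrees(np.arctan2(*(P-h).T[::-1])))
E
```

```text
[0.4376143  0.02521511]
[ 0.5046131  -0.12524262]
[0.56156114 0.13763696]
[ 0.57631542 -0.00316745] 0.14157531592327574 [ 168.43516163 -120.42835709   95.98194587]
```

Emit:
{"fn": "apply_moves", "kwargs": {
  "plan": "4 2 0 0.1 0; 4 4 0 0.1 0; 4 6 0 0.1 0; 4 8 0 0.1 0; 4 10 0 0.1 0; 4 12 0 0.1 0; 4 13.5 0 0.1 0; 4 15 0 0.1 0; 4 16 0 0.1 0; 4 16 0 0.1 0; 4 16 0 0.1 0"
}}

```text
time_s: 3.53
position: [0.4359, 0.0232, 0.0712]
eef_rot: [-2.935, 1.57, 3.14]
force: [0.1, 0.6, 0.6]
gripper_width: 0.04
```

```bash
python3 - <<'E'
from h import *
w,d=arm.get_image('wrist');cv2.imwrite('pics/w2.png',w)
p,R,o=tool();print(p,o['force'],R.round(3))
# arc plan: post angle th from 168 ; TCP leads/lags: pushing finger inner face lags TCP by half opening 20mm, ball radius 9 -> TCP ahead of post by 11mm
h=np.array([.5735,-.0055])
for a in range(0,101,5):
    t=np.radians(168-a);X=h+.14*np.array([np.cos(t),np.sin(t)])
    print(a,(R.T@np.r_[X-p[:2],0]*100)[1:].round(2),round(np.radians(a),3))
E
```

```text
[0.43665816 0.02306348 0.07177811] [0.97159661 0.73472017 0.59761722] [[ 0.     0.206  0.979]
 [ 0.     0.979 -0.206]
 [-1.     0.     0.   ]]
0 [ 0.05 -0.02] 0.0
5 [1.27 0.03] 0.087
10 [2.48 0.2 ] 0.175
15 [3.67 0.46] 0.262
20 [4.84 0.83] 0.349
25 [5.97 1.3 ] 0.436
30 [7.05 1.87] 0.524
35 [8.08 2.53] 0.611
40 [9.04 3.27] 0.698
45 [9.94 4.1 ] 0.785
50 [10.77  5.  ] 0.873
55 [11.51  5.97] 0.96
60 [12.16  7.  ] 1.047
65 [12.72  8.09] 1.134
70 [13.19  9.21] 1.222
75 [13.56 10.38] 1.309
80 [13.82 11.57] 1.396
85 [13.97 12.78] 1.484
90 [14.03 14.  ] 1.571
95 [13.97 15.22] 1.658
100 [13.81 16.44] 1.745
```

View pics/w2.png

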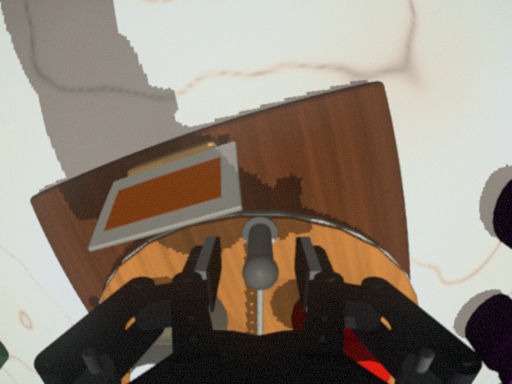

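Emit:
{"fn": "apply_moves", "kwargs": {
  "plan": "4 0 0.6 0 0.044; 4 0 1.27 0.03 0.087; 4 0 1.9 0.1 0.13; 4 0 2.48 0.2 0.175; 4 0 3.1 0.32 0.218; 4 0 3.67 0.46 0.262; 4 0 4.25 0.64 0.305; 4 0 4.84 0.83 0.349; 4 0 5.4 1.05 0.393; 4 0 5.97 1.3 0.436; 4 0 6.5 1.58 0.48; 4 0 7.05 1.87 0.524; 4 0 7.57 2.19 0.567; 4 0 8.08 2.53 0.611; 4 0 8.56 2.9 0.654; 4 0 9.04 3.27 0.698; 4 0 9.5 3.68 0.742; 4 0 9.94 4.1 0.785; 4 0 9.94 4.1 0.785; 4 0 9.94 4.1 0.785"
}}

```text
time_s: 5.25
position: [0.498, 0.1117, 0.0722]
eef_rot: [1.184, 1.569, 0.192]
force: [1.1, -0.3, -0.6]
gripper_width: 0.0399
```

```bash
python3 - <<'E'
from h import *
w,d=arm.get_image('wrist');cv2.imwrite('pics/w3.png',w)
w,d=arm.get_image('top');cv2.imwrite('pics/t3.png',cv2.resize(w[135:260,200:310],None,fx=5,fy=5,interpolation=cv2.INTER_CUBIC))
p,R,o=tool();print(p,o['force'],R.round(3))
h=np.array([.5735,-.0055])
q=p[:2]-h;print(np.degrees(np.arctan2(q[1],q[0])),np.hypot(*q))
for a in np.arange(45,101,2.5):
    t=np.radians(168-a);X=h+.14*np.array([np.cos(t),np.sin(t)])
    print(a,(R.T@np.r_[X-p[:2],0]*100)[1:].round(2),round(np.radians(a-45),3))
E
```

```text
[0.49741973 0.11129919 0.07189117] [0.64750302 0.04942752 0.10657212] [[ 0.001  0.838  0.546]
 [ 0.     0.546 -0.838]
 [-1.     0.001  0.   ]]
123.07928205388635 0.13939246121449708
45.0 [ 0.02 -0.06] 0.0
47.5 [ 0.63 -0.05] 0.044
50.0 [ 1.24 -0.  ] 0.087
52.5 [1.85 0.06] 0.131
55.0 [2.45 0.16] 0.175
57.5 [3.05 0.28] 0.218
60.0 [3.64 0.42] 0.262
62.5 [4.23 0.6 ] 0.305
65.0 [4.81 0.79] 0.349
67.5 [5.37 1.02] 0.393
70.0 [5.93 1.26] 0.436
72.5 [6.48 1.53] 0.48
75.0 [7.02 1.83] 0.524
77.5 [7.54 2.15] 0.567
80.0 [8.04 2.49] 0.611
82.5 [8.54 2.85] 0.654
85.0 [9.01 3.23] 0.698
87.5 [9.47 3.64] 0.742
90.0 [9.91 4.06] 0.785
92.5 [10.33  4.5 ] 0.829
95.0 [10.73  4.96] 0.873
97.5 [11.11  5.44] 0.916
100.0 [11.48  5.93] 0.96
```

View pics/t3.png

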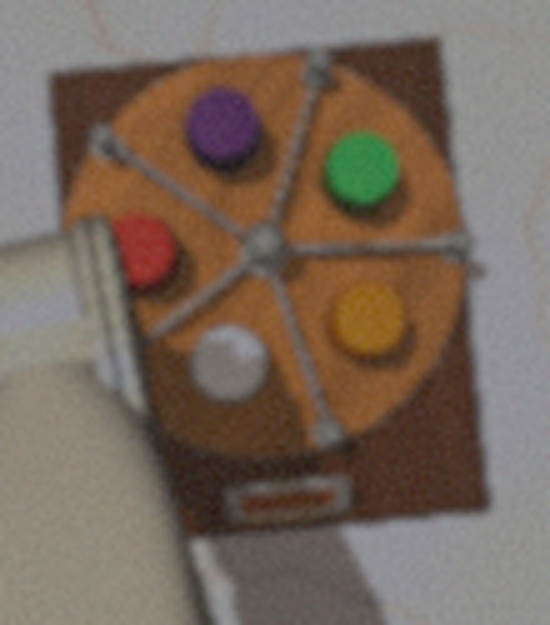

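View pics/w3.png

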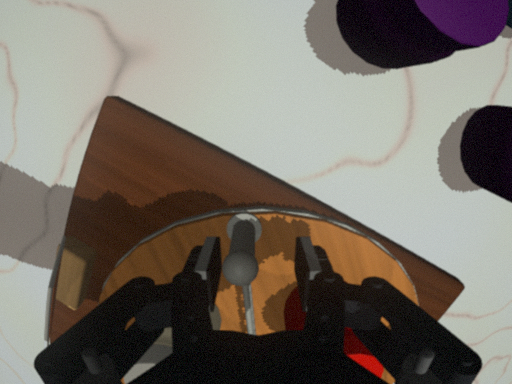

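Emit:
{"fn": "apply_moves", "kwargs": {
  "plan": "4 0 0.3 -0.05 0.022; 4 0 0.8 -0.04 0.055; 4 0 1.24 0 0.087; 4 0 1.85 0.06 0.131; 4 0 2.45 0.16 0.175; 4 0 3.05 0.28 0.218; 4 0 3.64 0.42 0.262; 4 0 4.23 0.6 0.305; 4 0 4.81 0.79 0.349; 4 0 5.37 1.02 0.393; 4 0 5.93 1.26 0.436; 4 0 6.48 1.53 0.48; 4 0 7.02 1.83 0.524; 4 0 7.54 2.15 0.567; 4 0 8.04 2.49 0.611; 4 0 8.54 2.85 0.654; 4 0 9.01 3.23 0.698; 4 0 9.3 3.48 0.725; 4 0 9.47 3.64 0.742; 4 0 9.47 3.64 0.742"
}}

```text
time_s: 7.02
position: [0.5969, 0.1322, 0.0712]
eef_rot: [1.207, 1.57, -0.529]
force: [-0.0, -0.5, 0.3]
gripper_width: 0.0401
```

```bash
python3 - <<'E'
from h import *
w,d=arm.get_image('wrist');cv2.imwrite('pics/w4.png',w)
w,d=arm.get_image('top');cv2.imwrite('pics/t4.png',cv2.resize(w[135:250,200:310],None,fx=5,fy=5,interpolation=cv2.INTER_CUBIC))
w,d=arm.get_image('scene');cv2.imwrite('pics/s4.png',cv2.resize(w[145:250,190:310],None,fx=6,fy=6,interpolation=cv2.INTER_CUBIC))
p,R,o=tool();print(o['time_s'],p,o['force'],R.round(3))
h=np.array([.5735,-.0055])
q=p[:2]-h;print(np.degrees(np.arctan2(q[1],q[0])),np.hypot(*q))
E
```

```text
7.1667 [0.59646649 0.13218042 0.07138523] [ 0.3678082  -0.40758565  0.66855788] [[ 0.     0.986 -0.164]
 [-0.    -0.164 -0.986]
 [-1.     0.     0.   ]]
80.52967877297215 0.13958280381793214
```

View pics/t4.png

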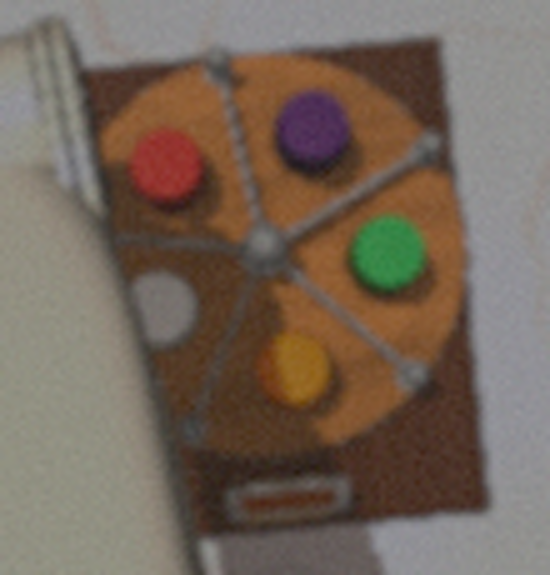

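View pics/s4.png

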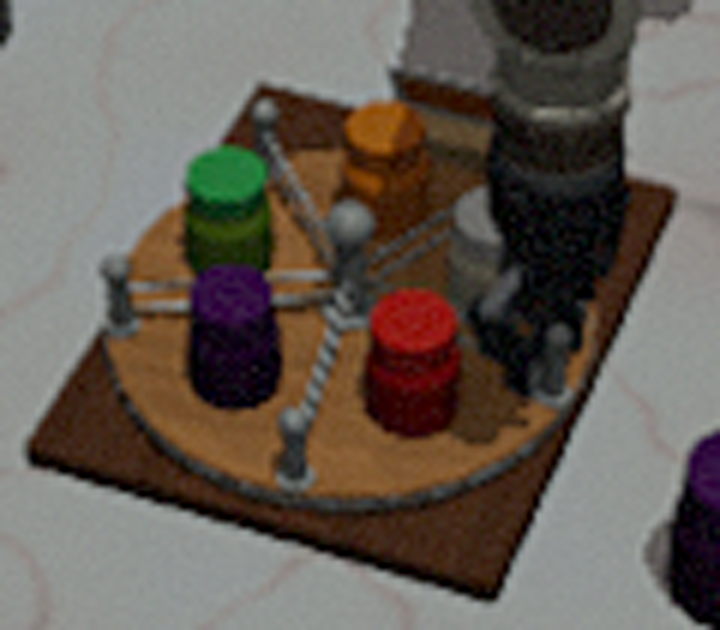

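```bash
cat > m.py <<'E'
from h import *
def meas(top=(),sc=(),ot=None,os=None):
    for nm,L,s,o,j,h in(('top',top,5,(200,135),ot,(.5735,-.0074)),('scene',sc,6,(190,145),os,(.572,-.0052))):
        c=arm.camera_params(nm);f=lambda u,v,z:back(c,o[0]+(u+.5)/s-.5,o[1]+(v+.5)/s-.5,z)[:2]
        P=np.array([f(*q,.09) for q in L]);a=np.degrees(np.arctan2(*(P-h).T[::-1]))
        b=(a-24+36)%72-36
        print(nm,a.round(1),'phase vs start',b.round(2),b.mean())
        if j: x=f(*j,.116);print('jar',x,np.degrees(np.arctan2(*(x-h)[::-1])))
E
python3 - <<'E'
from m import *
meas([(217,67),(429,143),(413,373),(193,428)],[(265,112),(117,269),(294,424),(557,337)],(294,369),(385,127))
meas([(184,78),(408,120),(432,343),(226,438),(75,271)],[(228,126),(489,132),(122,297),(573,307),(339,420)],(391,234),(213,184))
E
```

```text
top [  14.4  -57.6 -131.1  157.4] phase vs start [ -9.56  -9.59 -11.07 -10.65] -10.21679818064322
jar [ 0.48662223 -0.02539496] -168.2978244519634
scene [-130.7  -57.9   13.7   85. ] phase vs start [-10.74  -9.92 -10.26 -10.98] -10.478440695823934
jar [ 0.48782966 -0.02259985] -168.3202259608143
top [  25.   -48.4 -120.4  167.5   96.3] phase vs start [ 1.   -0.35 -0.43 -0.5   0.27] -0.0030119711830849383
jar [ 0.57996631 -0.09426128] -85.74252291222534
scene [-119.8  167.2  -48.    96.    23.8] phase vs start [ 0.25 -0.79 -0.   -0.05 -0.17] -0.15417900476389548
jar [ 0.57968677 -0.09325818] -85.01118377452731
```

Emit:
{"fn": "apply_moves", "kwargs": {
  "plan": "4 0 0.3 0 0.02; 4 0 0.6 0.01 0.044; 4 0 0.9 0.03 0.065; 4 0 1.2 0.05 0.085; 4 0 1.45 0.08 0.105; 4 0 1.65 0.1 0.12; 4 0 1.75 0.11 0.126; 4 0 1.75 0.11 0.126; 4 0 1.75 0.11 0.126"
}}

```text
time_s: 7.92
position: [0.6139, 0.1284, 0.0713]
eef_rot: [1.725, 1.57, -0.137]
force: [-0.3, 0.2, 0.5]
gripper_width: 0.0397
```

```bash
python3 - <<'E'
from h import *
w,d=arm.get_image('wrist');cv2.imwrite('pics/w5.png',w)
w,d=arm.get_image('top');cv2.imwrite('pics/t5.png',cv2.resize(w[135:250,200:310],None,fx=5,fy=5,interpolation=cv2.INTER_CUBIC))
w,d=arm.get_image('scene');cv2.imwrite('pics/s5.png',cv2.resize(w[145:250,190:310],None,fx=6,fy=6,interpolation=cv2.INTER_CUBIC))
p,R,o=tool();print(o['time_s'],p,o['force'],R.round(3))
h=np.array([.5735,-.0055])
q=p[:2]-h;print(np.degrees(np.arctan2(q[1],q[0])),np.hypot(*q))
E
```

```text
8.0667 [0.613642   0.12844961 0.07136313] [ 0.52449289 -0.00532521 -0.01101973] [[ 0.     0.958 -0.287]
 [-0.    -0.287 -0.958]
 [-1.     0.    -0.   ]]
73.31758661719884 0.13983518638219894
```

View pics/t5.png

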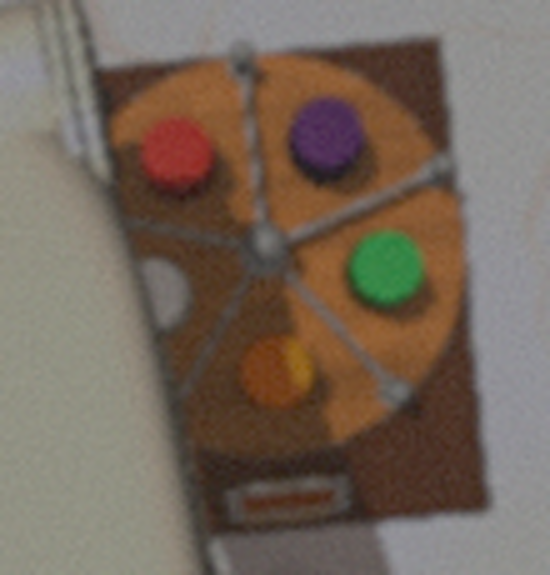

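View pics/s5.png

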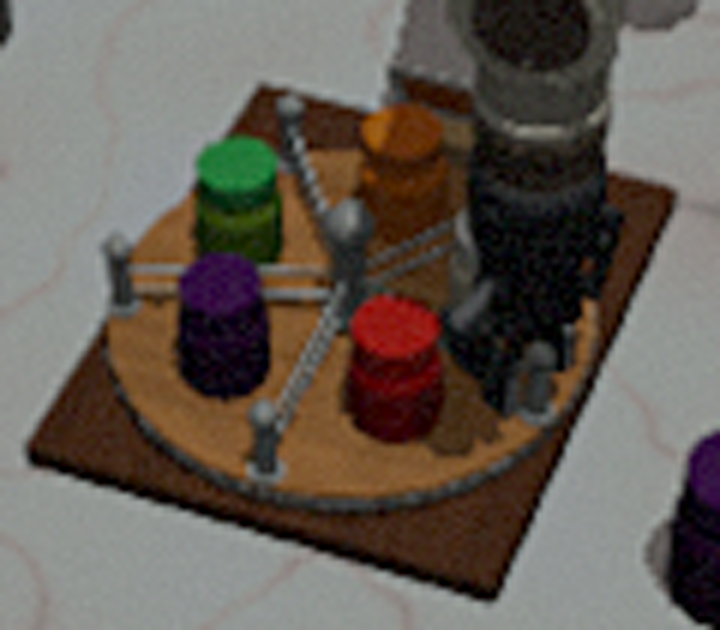

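View pics/w5.png

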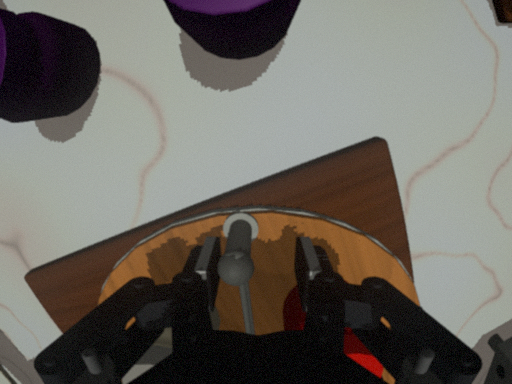

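```bash
python3 - <<'E'
from m import *
meas([(241,57),(440,167),(397,388)],[(291,105),(117,246),(264,414),(538,357)],(278,371),(402,131))
E
```

```text
top [   6.8  -65.4 -137.6] phase vs start [-17.21 -17.42 -17.62] -17.416123445012584
jar [ 0.48535821 -0.0143024 ] -175.52229309587977
scene [-138.   -66.1    6.2   76.9] phase vs start [-18.01 -18.07 -17.75 -19.09] -18.22866090598237
jar [ 0.48664957 -0.01154678] -175.74722840711559
```

Emit:
{"fn": "apply_moves", "kwargs": {
  "plan": "4 0 -0.2 0 0; 4 0 -0.5 0 0; 4 0 -0.8 0 0; 4 0 -0.8 0 0; 4 -1 -0.8 0 0; 4 -2.5 -0.8 0 0; 4 -4.5 -0.8 0 0; 4 -7 -0.8 0 0; 4 -10 -0.8 0 0; 4 -13 -0.8 0 0; 4 -16 -0.8 0 0; 4 -16 -0.8 0 0"
}}

```text
time_s: 9.07
position: [0.6091, 0.1314, 0.2401]
eef_rot: [2.071, 1.557, 0.21]
force: [0.1, -0.2, 0.7]
gripper_width: 0.04
```

```bash
python3 - <<'E'
from h import *
p,R,o=tool();print(o['time_s'],p,o['force'],shift([.30,.42,.231]))
E
```

```text
9.0667 [0.60914801 0.13139616 0.2400929 ] [ 0.13111153 -0.17100211  0.74608281] [  0.57 -37.9  -18.77]
```

Now retreating well clear, at height, for an unobstructed look.

Emit:
{"fn": "apply_moves", "kwargs": {
  "plan": "4 0 -2.5 -1.2 0; 4 0 -5 -2.5 0; 4 0 -7.5 -3.7 0; 4 0 -10 -5 0; 4 0 -12.5 -6.2 0; 4 0 -15 -7.5 0; 4 0 -17.5 -8.7 0; 4 0 -20 -10 0; 4 0 -22.5 -11.2 0; 4 0 -25 -12.5 0; 4 0 -27.5 -13.7 0; 4 0 -30 -15 0; 4 0 -32.5 -16.2 0; 4 0 -35 -17.5 0; 4 0 -37 -18.5 0; 4 0 -38 -18.8 0; 4 0 -38 -18.8 0; 4 0 -38 -18.8 0"
}}

```text
time_s: 10.57
position: [0.2959, 0.4196, 0.2316]
eef_rot: [1.646, 1.57, -0.215]
force: [0.6, -0.7, -0.2]
gripper_width: 0.04
```

```bash
python3 - <<'E'
from h import *
w,d=arm.get_image('top');cv2.imwrite('pics/t6.png',cv2.resize(w[135:250,200:310],None,fx=5,fy=5,interpolation=cv2.INTER_CUBIC))
w,d=arm.get_image('scene');cv2.imwrite('pics/s6.png',cv2.resize(w[145:250,190:310],None,fx=6,fy=6,interpolation=cv2.INTER_CUBIC))
p,R,o=tool();print(o['time_s'],p,o['force'],np.abs(o['qvel']).max())
E
```

```text
10.6667 [0.29665698 0.4191061  0.2314951 ] [-0.21421681 -1.1077891  -0.27930252] 0.010791649537133014
```

View pics/t6.png

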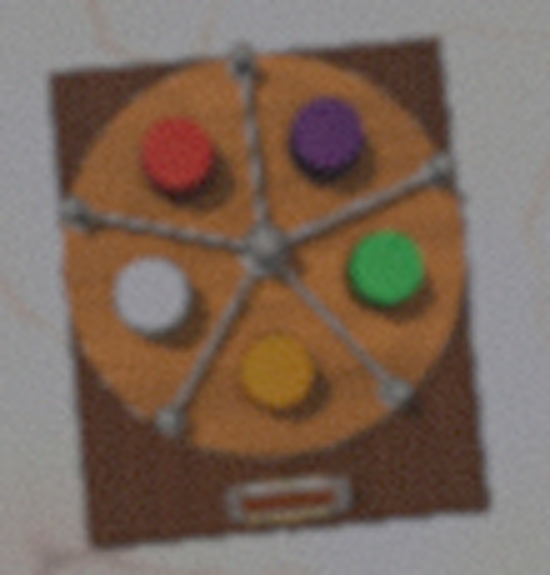

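View pics/s6.png

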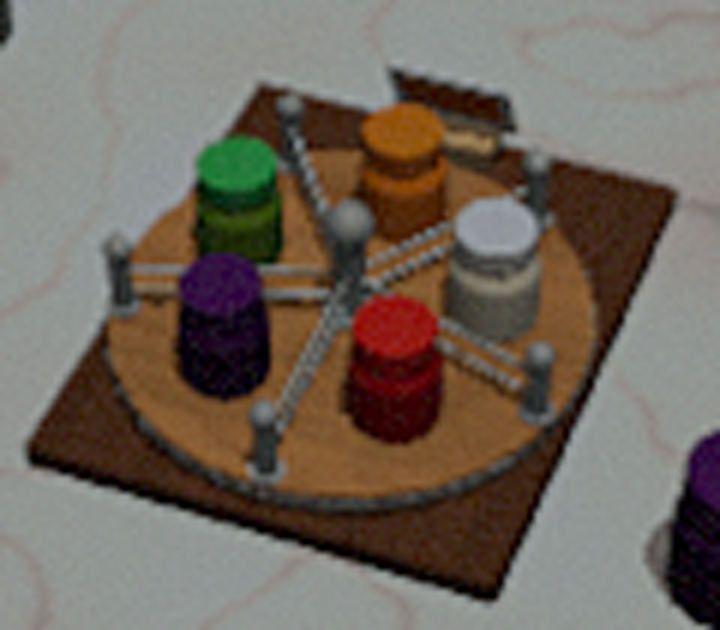

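```bash
python3 - <<'E'
from m import *
meas([(241,57),(440,167),(397,388),(170,419),(77,212)],[(291,105),(117,246),(264,414),(538,357),(538,162)],(278,371),(402,131))
arm.job_done()
E
```

```text
top [   6.8  -65.4 -137.6  150.1   78.5] phase vs start [-17.21 -17.42 -17.62 -17.86 -17.46] -17.513609093840618
jar [ 0.48535821 -0.0143024 ] -175.52229309587977
scene [-138.   -66.1    6.2   76.9  150.4] phase vs start [-18.01 -18.07 -17.75 -19.09 -17.65] -18.112790445829503
jar [ 0.48664957 -0.01154678] -175.74722840711559
the job is handed in; nothing more can be done
```

I turned the carousel about 90° clockwise, and the orange marmalade jar now stands behind the orange card. I did it by pushing one rim post with a fingertip, with the half-open fingers either side of that post. Then I backed the finger off the post, lifted the hand and moved it well clear. The job was handed in with about 10.7 s on the clock.

**Jar position:** in the last pictures the jar is at −175.5° (top camera) and −175.7° (scene camera). The card is at −175.0°, so the jar is about 0.6° (1 mm) off.

**Disagreement:** the tray's compartment centre, worked out from the posts, is at about −174°. The jar stands 1–2° off centre in its compartment, so I stopped between the two.

**Rest and surroundings:** the carousel did not move while the hand withdrew, and all five jars are upright in their compartments. Forces read at the end of each move were about 1 N. I saw no contact with the jars or knob. The paths kept clear of the other things on the counter, but I did not re-measure those afterwards.

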